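# Steer the alignment laser onto the green ring

### The arm

A 6-joint arm with a two-finger parallel gripper is mounted at the origin on a cart in front of the work surface, level with it; the furniture and walls round the work are solid. World frame = base frame: x ahead of the robot, y to its left, z up, the work surface at z = 0. Lengths are in m, angles in rad, forces in N, time in s.
With the tool pointing down it reaches from about 0.35 to 0.975 m from the base axis. Payload 17.4 kg.
Tool frame: the origin (TCP) lies midway between the tips of the shut fingers; the grasp point (between the pads) lies 19 mm behind it; z points along the fingers, y is the direction in which the jaws open and shut (so a half turn about z gives the same grasp; the last joint's range is limited). The gripper opens to 85 mm and grips with 20 to 120 N. Pads are 22 mm wide; open, the fingers measure 114 mm over their backs; the gripper's body (76 mm by 85 mm) begins 54 mm behind the grasp point. The pads swing forward as they close: fully open they stand 13 mm farther back than shut.
Start: joints at [-1.213, 0.116, 1.442, -0, 1.584, -0.038], TCP at [0.26, -0.623, 0.231] pointing down, gripper open.
Joint ranges: [-2.83, 2.83], [-0.83, 2.19], [0.07, 2.5], [-1.14, 4.28], [0.01, 3], [-2.97, 2.97]. Speed limits (rad/s): [1.89, 1.89, 2.22, 3.14, 3.14, 3.14].

### API

Orientations are given as a 3x3 rotation matrix whose columns are the frame's x, y, z axes.
In Python, from plant import robot, viewer gives the robot as it stands. The module is installed in compiled form; this text tells all that it offers.
- The arm moves only by the shell command python3 -m creep 'ROWS'. ROWS is JSON, a list of rows, each a list of 3 entries, a list of its own where there are three numbers: the turn, a rotation vector about the tool's x, y, z in degrees, then the shift along the tool's x, y, z in mm, then the opening, from 0 (shut) to 1 (fully open). A call has 1 to 10 rows; each row is the pose to reach, as a shift and turn from the pose commanded when the call began, along the tool's axes at that moment; what a row does not reach only later rows make up. A row lasts 1/8 s, in which the tool goes at most 62.5 mm and 10.7 degrees, less where a joint would pass 70% of its speed; a pose out of reach is approached as far as the arm can. A call with a gripper value outside its range is refused whole. The fingers move at their own pace and stop on an object; the grip force is fixed at half the most. Time passes only in rows, so rows that repeat a pose let the fingers close. It gives the time, the measured TCP pose, the force and the opening at its end, in the units of the state.
- robot.sense(): the state, without advancing time (a new reading comes with each control period).
- viewer.capture(name): name is "scene" or "top" or "wrist"; returns a dict with "img" (480x640x3 uint8, red, green, blue), "range_z" (480x640 float32, m along the optical axis (not along the pixel's ray), 0 where there is no reading), "camera_matrix" (3x3 intrinsics, pixels), "position" and "orientation" of the camera in the world; the wrist camera has in their place "mount" (4x4, takes a point from camera to tool coordinates, whose origin is the TCP and whose axes are the flange's). Camera axes: x right, y down, z forward; pixel columns grow to the right and rows downward; lengths in m; the calibration is good to about 2 mm. A picture is of the moment at which its call begins: read the wrist's pose just before it.
- robot.hand_in(): hands the job in, once; it reports no verdict.
The state is a dict: "t": time; "joint_pos": joint angles; "joint_vel": joint speeds; "effort": joint torques, N m; "eef_pos": TCP position; "tcp_rot": TCP orientation; "force": force on the tool from outside, world axes, zero at the start; "ft_torque": the same for the moment, N m; "gripper_width": opening from 0.0 (shut) to 1.0 (fully open).
Only numpy, scipy, OpenCV 4.12 (cv2) and the standard library are available. Lean on these libraries where they do the work, as an engineer would, in place of code of your own. Each camera call takes 0.05 s, during which the arm holds its last target.

### The job

Release the mirror mount: lift its orange-handled lock lever clear out of the red notch, swing it over the gate and let it drop into the green notch. Then turn the mount's two knobs, brass and black, until the red spot lies wholly inside the green ring on the screen (not the blue one), and put the lever back the same way, lifted over the gate and fully down in the red notch, with the spot still inside the ring. Do not shift or tip the vial, the brown bottle or the tin.

Things in the scene. Friction and masses are not known exactly. Their poses are not given: they have to be found in the camera images.
- plate: aluminium optics plate, 12 mm thick, fixed, that carries everything of the set-up; origin on the worktop under the centre of the mirror. x points from the mirror to the screen (away from the robot), y to the left, z up.
- lock_swing (a joint): swing of the lock lever about its upright shaft, rad: 0 = locked, red notch (left as seen from the robot); 1.0 = released, green notch (right). It grows counter-clockwise seen from above. Both ends are firm stops. A steel land 11 mm high stands between the notches; the arm must be lifted more than 11 mm to pass it.
- lock_lift (a joint): height of the lever arm above its notch bottom, m: 0 = seated, 0.03 = upper stop. A light spring and its weight push it down with 2 to 3 N.
- lever_grip (a point): grasp point of the lever's orange handle: an upright round grip of 16 mm diameter and 32 mm height, this point 13 mm below its top and 27 mm above the top of the steel arm (about 0.118 m above the worktop when seated). It moves on a circle of 58 mm radius about the shaft and may turn between the fingers.
- gate: black gate block with aluminium gate plate, fixed on the optics plate; origin on the lever's shaft axis, 12 mm above the worktop, axes parallel to the plate's. Locked, the lever points from the shaft along -x turned by 0.5 rad towards +y; released, along -x turned by 0.5 rad towards -y.
- screw_h (a joint): angle of the black knob on top of the mount (upright axis), which turns the yoke with mirror and brass knob sideways, rad; grows counter-clockwise seen from above, limits -0.36 to 0.36. The spot goes with it directly: +0.1 rad moves it 12.8 mm to the left as one looks at the screen. Stays where it is left; about 0.12 N m.
- screw_v (a joint): angle of the brass knob at the right of the mount (level axis along the plate's y), which tips the mirror, rad; limits -0.36 to 0.36. Positive = the knob's top comes towards the robot and the spot goes up, 12.8 mm per 0.1 rad. Stays where it is left; about 0.06 N m. Sideways pushes on this knob can also turn the yoke, so set the height first and the side last.
- screw_h_grip (a point): grasp point on the black knob's axis, 11 mm below its top, about 0.145 m above the worktop. Upright fluted cylinder, 26 mm diameter, 26 mm tall, underside 13 mm above the yoke.
- screw_v_grip (a point): centre of the brass knob, about 0.075 m above the worktop and 80 mm to the right of the mirror's centre. Level fluted cylinder along y, 26 mm diameter, 26 mm long, free all round; take it from above with the fingers before and behind it (along the plate's x) and lean the hand about the knob's axis to turn it.
- spot (a point): centre of the red reflected spot (10 mm diameter), 128.5 mm from the mirror's centre; it hovers 1 to 7 mm in front of the screen's face.
- screen: white upright screen in a dark frame, 120 mm wide, top about 0.12 m above the worktop, fixed, facing the mirror and the robot; origin under the middle of its white face, 12 mm above the worktop; axes parallel to the plate's.
- green_card: target card on the screen, 36x40 mm, with a green ring of 24 mm inner and 30 mm outer diameter; origin at the ring's centre on the screen's face, axes parallel to the plate's. It may be the left or the right of the two cards.
- blue_card: the other card, same size, with a blue ring: not the target.
- red_vial: glass sample vial with a white cap and red-banded label, 26 mm diameter, 59 mm tall, standing loose; origin at the centre of its underside. Leave it alone.
- brown_bottle: brown reagent bottle with a red cap, 45 mm diameter, 90 mm tall, standing loose; origin at the centre of its underside. Leave it alone.
- tin: white lidded sample tin, 58 mm diameter, 34 mm tall, standing loose; origin at the centre of its underside. Leave it alone.

How it is judged:
By the outcome, as a careful person would: the job done as asked, in the order asked, and still so for the second after the job is handed in, with the robot touching nothing.
It also fails if it takes over 72 s, if anything falls off the work surface, if the arm or the gripper's body presses on something with over 40 N, if the wrist force passes 120 N, or if a joint passes its speed limit or range.

## Working session

There is one attempt and no reset: what is moved stays moved. The work goes in short steps, Python scripts to look and compute and a shell command to move; the robot and the scene stay as the last step left them, time stands still between calls to the robot, and variables do not carry over. Pictures are saved under pics/ and viewed, and the job is handed in when it is done.

```bash
mkdir -p pics
cat > h.py <<'E'
import numpy as np, cv2
from plant import robot, viewer
def cap(n,f):
    c=viewer.capture(n); cv2.imwrite('pics/'+f,c['img'][:,:,::-1]); np.savez('pics/'+f[:-4]+'.npz',**{k:v for k,v in c.items()}); return c
def world(c,u,v,s=None):
    K=c['camera_matrix'];z=c['range_z'][int(v),int(u)]
    p=np.array([(u-K[0,2])/K[0,0],(v-K[1,2])/K[1,1],1])*z
    if 'position' in c: return np.array(c['orientation'])@p+np.array(c['position'])
    q=np.array(c['mount'])@np.r_[p,1]
    return np.array(s['tcp_rot'])@q[:3]+np.array(s['eef_pos'])
E
python3 - <<'E'
from h import *
s=robot.sense(); print({k:np.round(v,3).tolist() for k,v in s.items()})
for n in ['scene','top']:
    c=cap(n,n+'1.png'); print(n,c['position'],c['orientation'],c['camera_matrix'])
E
```

```text
{'t': 0.0, 'joint_pos': [-1.213, 0.116, 1.442, 0.0, 1.584, -0.038], 'joint_vel': [-0.0, -0.001, 0.0, -0.0, -0.0, -0.0], 'effort': [-0.0, -73.199, -63.248, -0.0, 0.006, 0.0], 'eef_pos': [0.26, -0.623, 0.231], 'tcp_rot': [[0.923, 0.386, -0.0], [0.386, -0.923, 0.001], [0.0, -0.001, -1.0]], 'force': [0.85, 0.144, -0.612], 'ft_torque': [-0.036, 0.043, 0.02], 'gripper_width': 0.996}
scene [-0.0680834   1.06057219  0.67749752] [[-0.81267226 -0.28581837  0.50781066]
 [-0.5821899   0.36104486 -0.72849264]
 [ 0.02487415 -0.887668   -0.4598117 ]] [[557.08486777   0.         312.57938998]
 [  0.         557.08486777 243.75772847]
 [  0.           0.           1.        ]]
top [0.40895775 0.20718471 1.39632092] [[-0.01606346 -0.99584831  0.08959971]
 [-0.99972626  0.01447197 -0.01838372]
 [ 0.01701071 -0.08987049 -0.99580818]] [[504.09096341   0.         316.04663859]
 [  0.         504.09096341 243.1559293 ]
 [  0.           0.           1.        ]]
```

View pics/scene1.png

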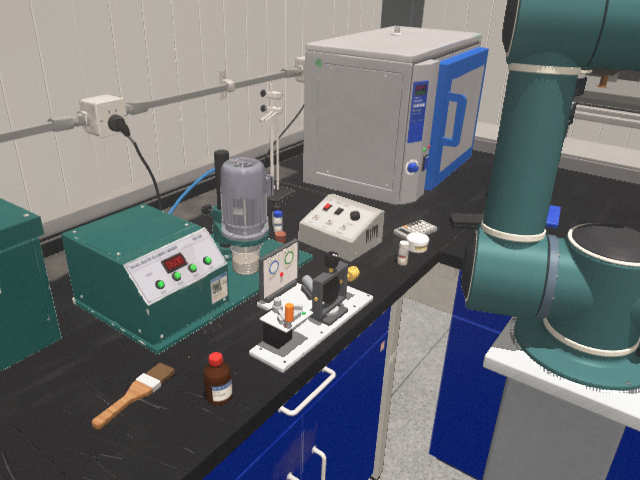

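View pics/top1.png

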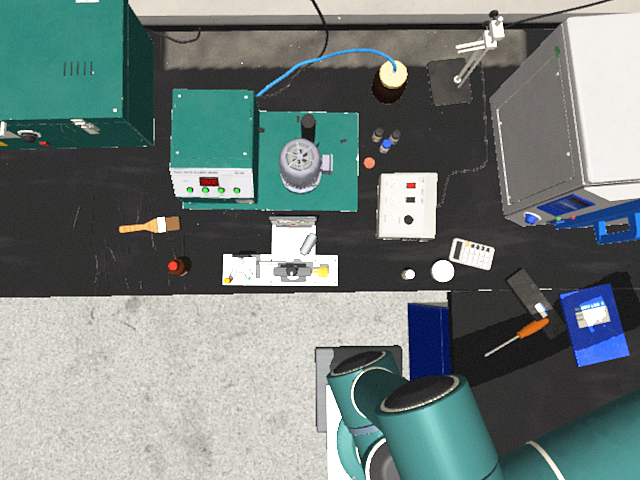

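The setup is at about (290,265) in the top view, with the vial at (408,274), the tin at (442,271) and the bottle at (178,267). I'll zoom in on both views.

Run:
```python
from h import *
a=cv2.imread('pics/top1.png')[205:300,205:355]; cv2.imwrite('pics/top1z.png',cv2.resize(a,None,fx=5,fy=5,interpolation=cv2.INTER_CUBIC))
a=cv2.imread('pics/scene1.png')[230:370,245:385]; cv2.imwrite('pics/scene1z.png',cv2.resize(a,None,fx=4.2,fy=4.2,interpolation=cv2.INTER_CUBIC))
```

```text
(no output)
```

View pics/top1z.png

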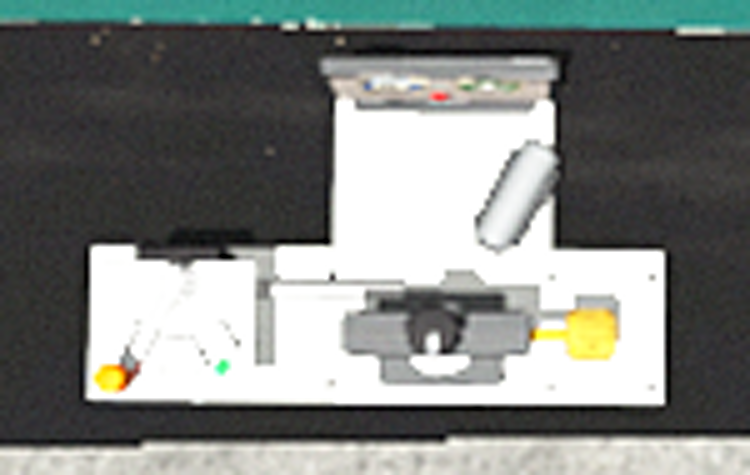

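View pics/scene1z.png

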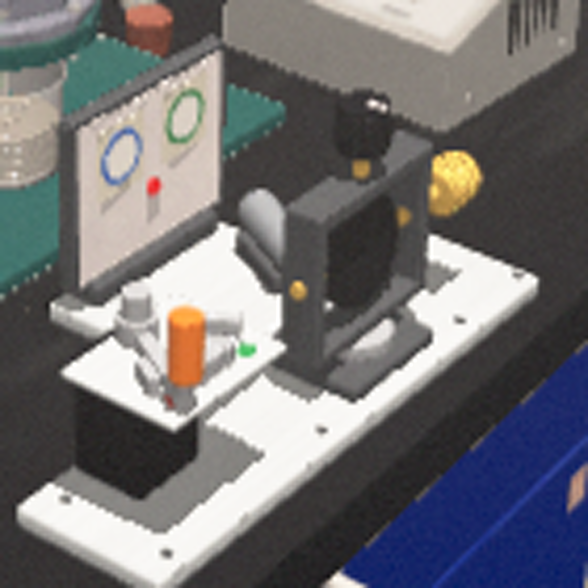

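The green ring is on the right card at scene-zoom (185,115), and the spot is at (153,186), so it must go up and to the right. The lever is seated in the red notch on the left. Next I'll measure positions.

Run:
```python
from h import *
t=dict(np.load('pics/top1.npz')); s=dict(np.load('pics/scene1.npz'))
def T(n,u,v): print(n,np.round(world(t,205+u/5,205+v/5),4))
def S(n,u,v): print(n,np.round(world(s,245+u/4.2,230+v/4.2),4))
def patch(c,m,name):
    P=np.array([world(c,u,v) for v,u in zip(*np.nonzero(m))]); P=P[np.isfinite(P).all(1)]
    print(name,len(P),'med',np.round(np.median(P,0),4),'min',np.round(P.min(0),4),'max',np.round(P.max(0),4))
for n,u,v in [('TL',94,248),('TR',660,255),('BR',658,398),('BL',92,396)]: T(n,u,v)
T('blacktop',432,322);T('brasstop',592,330);T('orange',112,377);T('shaft',185,275);T('greendot',222,367)
for n,c,r in [('top',t,(205,300,205,355)),('scene',s,(230,370,245,385))]:
    hsv=cv2.cvtColor(c['img'],cv2.COLOR_RGB2HSV); w=np.zeros(hsv.shape[:2],bool); w[r[0]:r[1],r[2]:r[3]]=1
    H,Sa,V=hsv[...,0],hsv[...,1],hsv[...,2]
    for nm,(a,b) in dict(red=(0,4),orange=(5,18),yellow=(20,32),green=(50,75),blue=(100,118)).items():
        m=w&(H>=a)&(H<=b)&(Sa>110)&(V>70)
        if n=='scene' and nm in('green','blue','red'): m[:, :]&=(np.arange(480)[:,None]<282)
        if m.any(): patch(c,m,n+' '+nm)
S('spot',153,186);S('ringG',185,115);S('ringB',122,156);S('screenTR',219,60);S('screenTL',80,125);S('screenBL',82,272);S('screenBR',218,205)
for n,u,v in [('vial',408,273),('tin',442,270),('bottle',178,267)]:print(n,np.round(world(t,u,v),3))
```

```text
TL [5.065e-01 4.372e-01 2.000e-04]
TR [0.4972 0.1245 0.0114]
BR [0.4187 0.1274 0.0156]
BL [0.4248 0.4366 0.0101]
blacktop [0.4567 0.2459 0.1559]
brasstop [0.4538 0.1652 0.0892]
orange [0.4326 0.4058 0.1361]
shaft [0.4847 0.3737 0.1035]
greendot [0.4378 0.3572 0.0844]
top red 5 med [0.5807 0.2456 0.0659] min [0.4394 0.2404 0.0638] max [0.581  0.401  0.0916]
top orange 11 med [0.4362 0.4027 0.1196] min [0.4286 0.1973 0.0788] max [0.4521 0.406  0.1306]
top yellow 126 med [0.4513 0.1713 0.0863] min [0.4286 0.1551 0.0109] max [0.465  0.4151 0.1369]
top green 5 med [0.4389 0.3582 0.0844] min [0.4363 0.3558 0.0822] max [0.4414 0.3602 0.0891]
top blue 1 med [0.5832 0.2814 0.0911] min [0.5832 0.2814 0.0911] max [0.5832 0.2814 0.0911]
scene red 12 med [0.5821 0.2425 0.0625] min [0.5808 0.2395 0.0536] max [0.5859 0.2488 0.0667]
scene orange 276 med [0.4364 0.4067 0.104 ] min [ 0.425   0.0173 -0.0017] max [0.7692 0.4176 0.1321]
scene yellow 84 med [0.4474 0.1674 0.0854] min [ 4.391e-01  7.980e-02 -4.000e-04] max [0.4993 0.296  0.1259]
scene blue 6 med [0.5854 0.2693 0.0917] min [0.5837 0.2581 0.0789] max [0.5865 0.2776 0.101 ]
spot [0.5831 0.2416 0.0599]
ringG [0.5823 0.2158 0.091 ]
ringB [0.5845 0.2649 0.0878]
screenTR [0.5831 0.1859 0.1108]
screenTL [0.5843 0.2972 0.1199]
screenBL [0.5829 0.2993 0.0366]
screenBR [0.5829 0.1852 0.0218]
vial [ 0.446 -0.061  0.059]
tin [ 0.453 -0.158  0.035]
bottle [0.47  0.542 0.083]
```

```bash
cat >> h.py <<'E'
from scipy.spatial.transform import Rotation as Ro
def Rdown(yaw,lean=0):
    # tool z down, tool x at world yaw (deg); lean about tool x (deg)
    y=np.radians(yaw); x=np.array([np.cos(y),np.sin(y),0]); z=np.array([0,0,-1.]); R=np.stack([x,np.cross(z,x),z],1)
    return R@Ro.from_rotvec([np.radians(lean),0,0]).as_matrix()
def plan(p,R,grasp=False,s=None):
    """p target TCP (or grasp point) -> turn deg, shift mm"""
    s=s or robot.sense(); Rc=np.array(s['tcp_rot']); pc=np.array(s['eef_pos']); p=np.array(p,float)
    if grasp: p=p+0.019*R[:,2]
    print('turn',np.round(Ro.from_matrix(Rc.T@R).as_rotvec(degrees=True),1).tolist(),'shift',np.round(Rc.T@(p-pc)*1000,1).tolist(),'t',round(s['t'],2))
E
python3 - <<'E'
from h import *
plan([.43,-.05,.24],Rdown(0))
plan([.40,.33,.26],Rdown(0))
s=robot.sense();c=cap('wrist','w0.png');print(np.round(c['mount'],3),c['camera_matrix'])
E
```

```text
turn [-0.1, 0.0, 22.7] shift [377.5, -462.9, -8.8] t 0.1
turn [-0.1, 0.0, 22.7] shift [496.3, -825.1, -28.5] t 0.1
[[-0.001 -0.956 -0.294  0.074]
 [ 1.    -0.001 -0.001  0.001]
 [ 0.    -0.294  0.956 -0.141]
 [ 0.     0.     0.     1.   ]] [[331.15896716   0.         315.36554476]
 [  0.         331.15896716 234.22572078]
 [  0.           0.           1.        ]]
```

```bash
python3 -m creep '[[[0,0,11],[190,-232,-8],1],[[0,0,22.7],[378,-463,-9],1],[[0,0,22.7],[378,-463,-9],1],[[0,0,22.7],[378,-463,-9],1],[[0,0,22.7],[378,-463,-9],1],[[0,0,22.7],[378,-463,-9],1],[[0,0,22.7],[378,-463,-9],1],[[0,0,22.7],[378,-463,-9],1],[[0,0,22.7],[496,-825,-28],1],[[0,0,22.7],[496,-825,-28],1]]'
python3 - <<'E'
from h import *
plan([.40,.35,.26],Rdown(0))
E
```

```text
t: 1.4
eef_pos: [0.4015, -0.0168, 0.2444]
tcp_rot: [[1.0, -0.001, 0.0], [-0.001, -1.0, 0.0], [0.0, -0.0, -1.0]]
force: [2.0, -0.7, -0.0]
gripper_width: 0.998
turn [-0.0, -0.0, -0.0] shift [-1.7, -366.8, -15.6] t 1.4
```

```bash
python3 -m creep '[[[0,0,0],[0,-367,-16],0.5],[[0,0,0],[0,-367,-16],0.5],[[0,0,0],[0,-367,-16],0.5],[[0,0,0],[0,-367,-16],0.5],[[0,0,0],[0,-367,-16],0.5],[[0,0,0],[0,-367,-16],0.5],[[0,0,0],[0,-367,-16],0.5],[[0,0,0],[0,-367,-16],0.5]]'
python3 - <<'E'
from h import *
s=robot.sense();c=cap('wrist','w1.png');np.savez('pics/w1s.npz',p=s['eef_pos'],R=s['tcp_rot'])
E
```

```text
t: 2.4
eef_pos: [0.4019, 0.348, 0.26]
tcp_rot: [[1.0, 0.0, -0.0], [0.0, -1.0, -0.001], [-0.0, 0.001, -1.0]]
force: [0.8, -0.4, 0.3]
gripper_width: 0.503
```

View pics/w1.png

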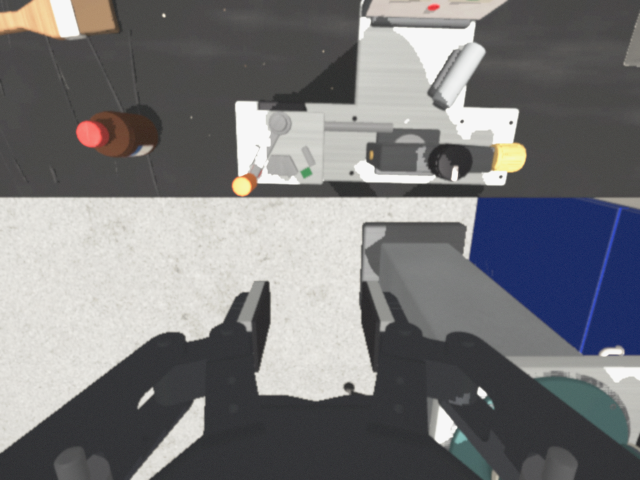

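The handle top is at (242,186), the shaft at (279,122), the black knob at (453,160) and the brass knob at (508,157), with a clear view of all four.

Run:
```python
from h import *
w=dict(np.load('pics/w1.npz')); q=np.load('pics/w1s.npz'); s=dict(eef_pos=q['p'],tcp_rot=q['R'])
def cl(n,u0,u1,v0,v1,zlo,zhi):
    P=np.array([world(w,u,v,s) for v in range(v0,v1) for u in range(u0,u1)])
    P=P[(P[:,2]>zlo)&(P[:,2]<zhi)]
    (cx,cy),r=cv2.minEnclosingCircle((P[:,:2]*1000).astype(np.float32))
    print(n,len(P),np.round(P.mean(0),4),'mid',np.round((P.min(0)+P.max(0))/2,4),'circ',round(cx,1),round(cy,1),round(r,1),'z',P[:,2].min().round(4),P[:,2].max().round(4))
cl('handle',230,256,174,200,.125,.14)
cl('shaft',264,295,105,136,.097,.125)
cl('black',425,475,140,185,.150,.165)
cl('brass',488,535,135,180,.07,.1)
cl('brasshi',488,535,135,180,.083,.1)
for n,u,v in [('BL',240,181),('BR',504,182),('TL',241,105),('TR',514,112),('mountL',371,155),('plate',340,165),('gatepl',310,150)]: print(n,np.round(world(w,u,v,s),4))
```

```text
handle 290 [0.4343 0.4072 0.1295] mid [0.4341 0.4075 0.1285] circ 433.8 407.7 8.0 z 0.1251 0.1319
shaft 228 [0.4839 0.3784 0.1065] mid [0.4837 0.3785 0.103 ] circ 484.0 378.6 6.9 z 0.0974 0.1087
black 1062 [0.455  0.2459 0.1544] mid [0.4545 0.245  0.1536] circ 454.7 244.9 13.6 z 0.1501 0.1572
brass 868 [0.454  0.1667 0.0837] mid [0.4533 0.1648 0.0799] circ 453.4 165.2 17.0 z 0.0705 0.0893
brasshi 577 [0.4533 0.1657 0.0857] mid [0.4529 0.1646 0.0862] circ 453.4 165.4 15.0 z 0.083 0.0893
BL [0.4384 0.4083 0.1313]
BR [0.42   0.1245 0.0101]
TL [0.5049 0.4287 0.0113]
TR [0.4976 0.1263 0.0099]
mountL [0.4555 0.2941 0.0781]
plate [0.4398 0.3183 0.0097]
gatepl [0.4604 0.352  0.0816]
```

```bash
python3 -m creep '[[[0,0,0],[32,-59,50],0.5],[[0,0,0],[32,-59,90],0.5],[[0,0,0],[32,-59,130],0.5],[[0,0,0],[32,-59,161],0.5],[[0,0,0],[32,-59,161],0.5],[[0,0,0],[32,-59,161],0.0],[[0,0,0],[32,-59,161],0.0],[[0,0,0],[32,-59,161],0.0],[[0,0,0],[32,-59,161],0.0]]'
```

```text
t: 3.58
eef_pos: [0.4347, 0.4076, 0.1013]
tcp_rot: [[1.0, -0.0, 0.002], [-0.0, -1.0, 0.002], [0.002, -0.002, -1.0]]
force: [-0.4, -1.7, 8.1]
gripper_width: 0.167
```

```bash
python3 -m creep '[[[0,0,0],[0,0,-10],0.0],[[0,0,0],[0,0,-20],0.0],[[0,0,0],[0,0,-20],0.0],[[0,0,0],[0,0,-20],0.0]]'
python3 - <<'E'
from h import *
cap('scene','s2.png'); a=cv2.imread('pics/s2.png')[230:370,245:385]; cv2.imwrite('pics/s2z.png',cv2.resize(a,None,fx=4.2,fy=4.2,interpolation=cv2.INTER_CUBIC))
E
```

```text
t: 4.08
eef_pos: [0.4342, 0.4072, 0.1193]
tcp_rot: [[1.0, -0.0, 0.0], [-0.0, -1.0, 0.0], [0.0, -0.0, -1.0]]
force: [5.8, -1.9, -3.3]
gripper_width: 0.164
```

View pics/s2z.png

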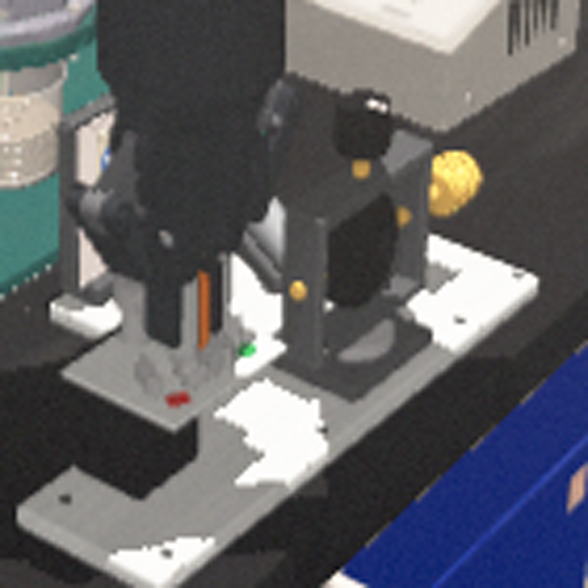

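The handle is held and lifted, with the red mark uncovered at (178,398) and a wrist force of about -3 N, so I'll swing it now.

```bash
python3 -m creep '[[[0,0,0],[-5,11,0],0.0],[[0,0,0],[-7,19,0],0.0],[[0,0,0],[-8,28,0],0.0],[[0,0,0],[-7,37,0],0.0],[[0,0,0],[-5,45,0],0.0],[[0,0,0],[-1,56,0],0.0],[[0,0,0],[-1,56,0],0.0],[[0,0,0],[-1,56,0],0.0]]'
```

```text
t: 5.12
eef_pos: [0.4326, 0.3524, 0.1193]
tcp_rot: [[1.0, 0.0, -0.001], [0.0, -1.0, 0.003], [-0.001, -0.003, -1.0]]
force: [-1.1, 10.8, -1.8]
gripper_width: 0.165
```

```bash
python3 -m creep '[[[0,0,0],[0,-0.5,10],0.0],[[0,0,0],[0,-0.5,18],0.0],[[0,0,0],[0,-0.5,18],0.0],[[0,0,0],[0,-0.5,18],0.45],[[0,0,0],[0,-0.5,18],0.45],[[0,0,0],[0,-0.5,18],0.45],[[0,0,0],[0,0,-20],0.45],[[0,0,0],[0,0,-60],0.45],[[0,0,0],[0,0,-90],0.45],[[0,0,0],[0,0,-90],0.45]]'
python3 - <<'E'
from h import *
t=cap('scene','s3.png'); a=cv2.imread('pics/s3.png')[230:370,245:385]; cv2.imwrite('pics/s3z.png',cv2.resize(a,None,fx=4.2,fy=4.2,interpolation=cv2.INTER_CUBIC))
E
```

```text
t: 6.38
eef_pos: [0.4337, 0.3517, 0.2119]
tcp_rot: [[1.0, -0.0, 0.003], [-0.0, -1.0, 0.002], [0.003, -0.002, -1.0]]
force: [-0.1, -0.1, -1.0]
gripper_width: 0.453
```

View pics/s3z.png

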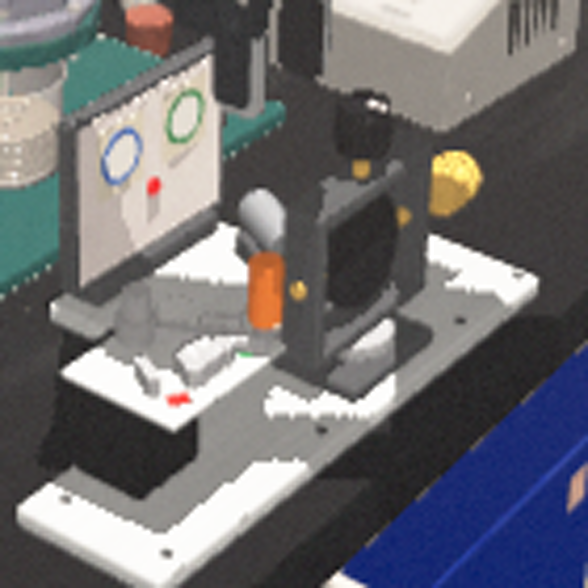

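The lever now points at the green notch, with the handle at (266,290). I'll check its height and plan the brass knob.

Run:
```python
from h import *
c=dict(np.load('pics/s3.npz')); hsv=cv2.cvtColor(c['img'],cv2.COLOR_RGB2HSV)
m=(hsv[...,0]>4)&(hsv[...,0]<19)&(hsv[...,1]>110)&(hsv[...,2]>60); m[:285]=0;m[320:]=0;m[:,:300]=0;m[:,316:]=0
P=np.array([world(c,u,v) for v,u in zip(*np.nonzero(m))]);print(len(P),P.min(0).round(4),P.max(0).round(4))
plan([.454,.166,.16],Rdown(90),True)
plan([.454,.166,.075],Rdown(90),True)
```

```text
152 [0.4232 0.2905 0.059 ] [0.4662 0.3638 0.1324]
turn [0.0, -0.1, -90.0] shift [20.7, 185.4, 68.9] t 6.42
turn [0.0, -0.1, -90.0] shift [20.6, 185.5, 153.9] t 6.42
```

```bash
python3 -m creep '[[[0,0,-10],[5,40,0],0.7],[[0,0,-20],[10,90,10],0.7],[[0,0,-30],[20,140,20],0.7],[[0,0,-90],[20.6,185,60],0.7],[[0,0,-90],[20.6,185,60],0.7],[[0,0,-90],[20.6,185,60],0.7],[[0,0,-90],[20.6,185,60],0.7],[[0,0,-90],[20.6,185,60],0.7],[[0,0,-90],[20.6,185,60],0.7],[[0,0,-90],[20.6,185,60],0.7]]'
python3 - <<'E'
from h import *
plan([.454,.166,.075],Rdown(90),True)
s=robot.sense();c=cap('wrist','w4.png')
E
```

```text
t: 7.68
eef_pos: [0.4532, 0.1661, 0.1482]
tcp_rot: [[0.001, 1.0, -0.002], [1.0, -0.001, -0.0], [-0.0, -0.002, -1.0]]
force: [-0.4, 0.2, -0.4]
gripper_width: 0.703
turn [-0.1, 0.0, -0.1] shift [-0.1, 1.0, 92.2] t 7.67
```

View pics/w4.png

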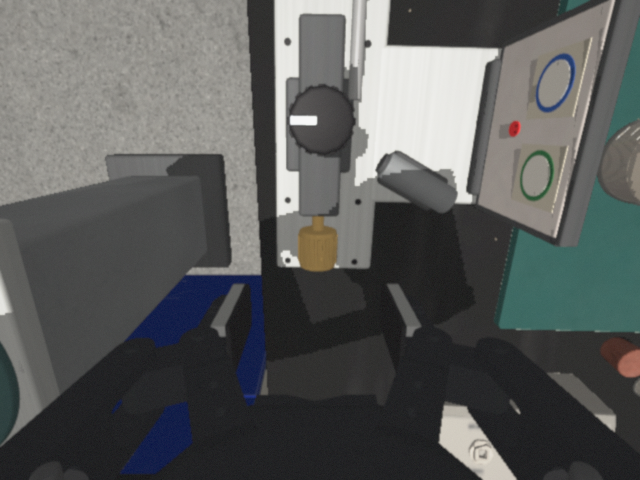

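The brass knob (318,248) lies between the fingers. The spot is at (514,128) and the green ring at (537,175), so I'll measure both here as well.

```bash
cat >> h.py <<'E'
def spotring(c,s=None,box=None,xlo=.57,xhi=.60):
    hsv=cv2.cvtColor(c['img'],cv2.COLOR_RGB2HSV); H,S,V=[hsv[...,i].astype(int) for i in range(3)]
    K=c['camera_matrix'];z=c['range_z'];v,u=np.mgrid[:480,:640]
    p=np.stack([(u-K[0,2])/K[0,0]*z,(v-K[1,2])/K[1,1]*z,z],-1)
    if 'position' in c: W=p@np.array(c['orientation']).T+c['position']
    else:
        M=np.array(c['mount']); W=(p@M[:3,:3].T+M[:3,3])@np.array(s['tcp_rot']).T+s['eef_pos']
    reg=(W[...,0]>xlo)&(W[...,0]<xhi)&(W[...,1]>.18)&(W[...,1]<.31)&(W[...,2]>.02)&(W[...,2]<.125)
    for n,m in dict(red=((H<8)|(H>172))&(S>130)&(V>60),green=(H>45)&(H<85)&(S>60),blue=(H>98)&(H<125)&(S>70)).items():
        m=m&reg; P=W[m]
        if len(P)>2:
            (a,b),r=cv2.minEnclosingCircle((P[:,1:]*1000).astype(np.float32)); print(n,len(P),'x %.4f'%P[:,0].mean(),'mid',np.round((P.min(0)+P.max(0))/2,4)[1:],'circ %.1f %.1f r %.1f'%(a,b,r))
E
python3 - <<'E'
from h import *
c=dict(np.load('pics/s3.npz'));spotring(c)
s=robot.sense();c=dict(np.load('pics/w4.npz'));spotring(c,s)
E
```

```text
red 8 x 0.5818 mid [0.2455 0.0616] circ 245.4 61.0 r 4.5
green 20 x 0.5836 mid [0.2169 0.0894] circ 217.3 88.9 r 16.8
blue 23 x 0.5846 mid [0.2675 0.0898] circ 266.2 89.7 r 15.6
red 133 x 0.5826 mid [0.2424 0.0619] circ 241.9 61.9 r 5.6
green 355 x 0.5838 mid [0.2049 0.0959] circ 203.1 98.2 r 29.4
blue 485 x 0.5851 mid [0.2657 0.0894] circ 265.6 89.4 r 15.9
```

```bash
python3 -m creep '[[[0,0,0],[0,1,50],0.7],[[0,0,0],[0,1,92],0.7],[[0,0,0],[0,1,92],0.7],[[0,0,0],[0,1,92],0.0],[[0,0,0],[0,1,92],0.0],[[0,0,0],[0,1,92],0.0],[[0,0,0],[0,1,92],0.0]]'
python3 - <<'E'
from h import *
s=robot.sense();c=cap('wrist','w5.png');spotring(c,s)
E
```

```text
t: 8.6
eef_pos: [0.4555, 0.1666, 0.0594]
tcp_rot: [[0.001, 1.0, 0.003], [1.0, -0.001, 0.001], [0.001, 0.003, -1.0]]
force: [-1.5, -0.4, 8.3]
gripper_width: 0.281
red 373 x 0.5822 mid [0.2444 0.0604] circ 243.9 60.4 r 5.6
green 14 x 0.5835 mid [0.1807 0.0719] circ 180.6 71.9 r 9.8
```

View pics/w5.png

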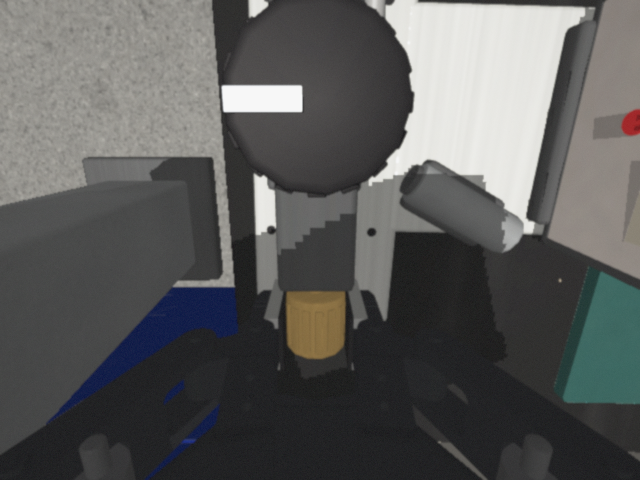

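The knob is gripped. The ring centre is about (y .217, z .0895) and the spot (.2435, .061), so I need +13° on the brass knob.

```bash
python3 -m creep '[[[-3,0,0],[0,1,0],0.0],[[-6,0,0],[0,2,-0.1],0.0],[[-9,0,0],[0,3,-0.2],0.0],[[-11,0,0],[0,3.6,-0.3],0.0],[[-13,0,0],[0,4.3,-0.5],0.0],[[-13,0,0],[0,4.3,-0.5],0.0],[[-13,0,0],[0,4.3,-0.5],0.0]]'
python3 - <<'E'
from h import *
s=robot.sense();c=cap('wrist','w6.png');spotring(c,s)
c=cap('scene','s6.png');spotring(c); a=c['img'][230:370,245:385,::-1]; cv2.imwrite('pics/s6z.png',cv2.resize(a,None,fx=4.2,fy=4.2,interpolation=cv2.INTER_CUBIC))
E
```

```text
t: 9.52
eef_pos: [0.4595, 0.1665, 0.0599]
tcp_rot: [[0.0, 0.974, 0.227], [1.0, -0.001, 0.001], [0.001, 0.227, -0.974]]
force: [-5.4, -0.6, 6.7]
gripper_width: 0.288
red 357 x 0.5820 mid [0.2451 0.0891] circ 244.8 89.6 r 5.3
green 841 x 0.5836 mid [0.2051 0.0812] circ 200.4 81.0 r 32.1
blue 585 x 0.5848 mid [0.2649 0.0812] circ 264.9 84.5 r 14.2
red 7 x 0.5816 mid [0.2454 0.091 ] circ 244.5 91.0 r 6.2
green 18 x 0.5831 mid [0.2172 0.0912] circ 217.2 92.0 r 15.7
blue 21 x 0.5848 mid [0.2672 0.0893] circ 266.6 89.6 r 15.3
```

View pics/s6z.png

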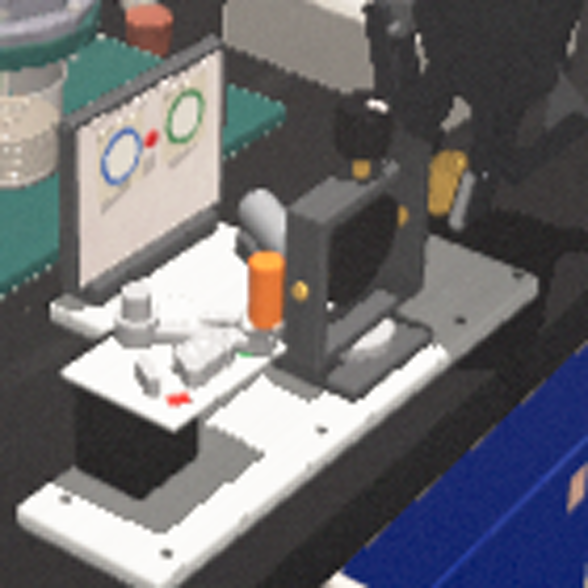

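```bash
python3 -m creep '[[[0,0,0],[0,0,0],0.6],[[0,0,0],[0,0,0],0.6],[[0,0,0],[0,0,-15],0.7],[[0,0,0],[0,0,-60],0.7],[[0,0,0],[0,0,-110],0.7],[[0,0,0],[0,0,-110],0.7],[[0,0,0],[0,0,-110],0.7]]'
python3 - <<'E'
from h import *
c=cap('scene','s7.png');spotring(c)
plan([.4547,.2455,.190],Rdown(90),True)
plan([.4547,.2455,.145],Rdown(90),True)
E
```

```text
t: 10.5
eef_pos: [0.434, 0.1663, 0.1654]
tcp_rot: [[0.0, 0.974, 0.226], [1.0, -0.0, 0.0], [0.0, 0.226, -0.974]]
force: [0.0, 0.1, -0.6]
gripper_width: 0.699
red 6 x 0.5811 mid [0.2473 0.0922] circ 246.8 92.2 r 3.8
green 19 x 0.5843 mid [0.2147 0.0888] circ 216.2 88.5 r 17.0
blue 20 x 0.5850 mid [0.2671 0.0899] circ 266.6 87.3 r 17.6
turn [13.0, 0.0, -0.0] shift [79.3, 21.7, -1.6] t 10.55
turn [13.0, 0.0, -0.0] shift [79.3, 11.6, 42.3] t 10.55
```

```bash
python3 -m creep '[[[5,0,0],[5,10,-15],0.7],[[13,0,0],[40,21.7,-10],0.7],[[13,0,0],[79.3,21.7,-1.6],0.7],[[13,0,0],[79.3,21.7,-1.6],0.7],[[13,0,0],[79.3,21.7,-1.6],0.7],[[13,0,0],[79.3,21.7,-1.6],0.7]]'
python3 - <<'E'
from h import *
s=robot.sense();c=cap('wrist','w8.png');spotring(c,s)
plan([.4547,.2455,.145],Rdown(90),True)
E
```

```text
t: 11.3
eef_pos: [0.4549, 0.2449, 0.1715]
tcp_rot: [[0.001, 1.0, 0.0], [1.0, -0.001, -0.0], [-0.0, 0.0, -1.0]]
force: [0.0, -0.1, 0.2]
gripper_width: 0.7
red 66 x 0.5817 mid [0.2456 0.091 ] circ 245.2 91.0 r 5.0
green 143 x 0.5838 mid [0.2409 0.0994] circ 241.1 99.0 r 64.1
blue 221 x 0.5848 mid [0.2658 0.0886] circ 265.6 88.4 r 15.8
turn [0.0, -0.0, -0.1] shift [0.6, -0.3, 45.7] t 11.35
```

View pics/w8.png

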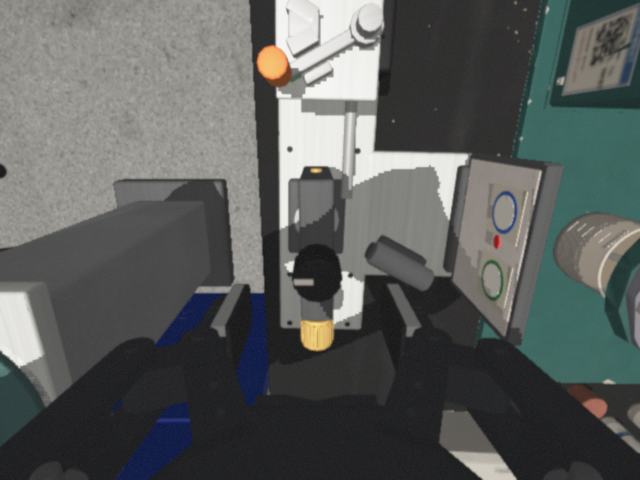

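The spot is at (497,242), between the rings and at their height. It must go about 28 mm right, which is 12.5° clockwise.

```bash
python3 -m creep '[[[0,0,0],[0.6,0,30],0.6],[[0,0,0],[0.6,0,45],0.6],[[0,0,0],[0.6,0,45],0.6],[[0,0,0],[0.6,0,45],0.0],[[0,0,0],[0.6,0,45],0.0],[[0,0,0],[0.6,0,45],0.0],[[0,0,0],[0.6,0,45],0.0]]'
python3 - <<'E'
from h import *
s=robot.sense();c=cap('wrist','w9.png');spotring(c,s)
E
```

```text
t: 12.22
eef_pos: [0.4555, 0.2463, 0.1278]
tcp_rot: [[0.0, 1.0, 0.002], [1.0, -0.0, 0.001], [0.001, 0.002, -1.0]]
force: [0.8, -1.9, 7.3]
gripper_width: 0.285
red 129 x 0.5817 mid [0.2455 0.091 ] circ 245.6 91.0 r 5.8
green 319 x 0.5836 mid [0.2051 0.0981] circ 203.7 100.1 r 30.1
blue 462 x 0.5848 mid [0.2658 0.0885] circ 265.4 88.5 r 16.0
```

View pics/w9.png

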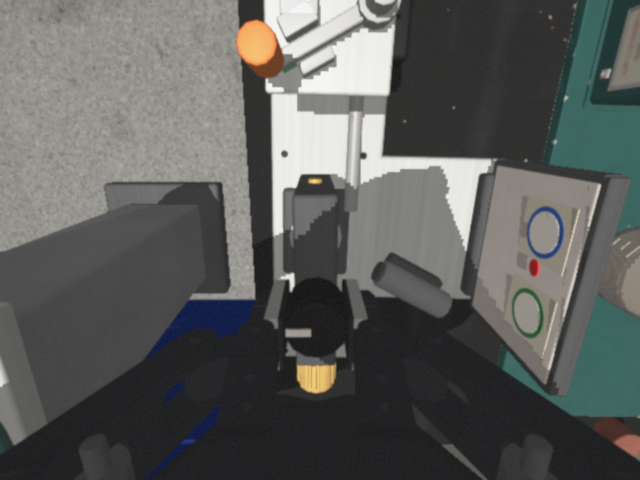

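The knob is gripped and the spot is at (533,267), ready to turn.

```bash
python3 -m creep '[[[0,0,3],[0,0,0],0.0],[[0,0,6],[0,0,0],0.0],[[0,0,9],[0,0,0],0.0],[[0,0,12.5],[0,0,0],0.0],[[0,0,12.5],[0,0,0],0.0],[[0,0,12.5],[0,0,0],0.0],[[0,0,12.5],[0,0,0],0.0]]'
python3 - <<'E'
from h import *
s=robot.sense();c=cap('wrist','w10.png');spotring(c,s)
a=c['img'][120:440,420:640,::-1]; cv2.imwrite('pics/w10z.png',cv2.resize(a,None,fx=1.8,fy=1.8))
E
```

```text
t: 13.15
eef_pos: [0.4557, 0.2463, 0.1278]
tcp_rot: [[0.217, 0.976, 0.002], [0.976, -0.217, 0.001], [0.001, 0.002, -1.0]]
force: [2.2, -1.5, 6.1]
gripper_width: 0.287
red 133 x 0.5789 mid [0.2175 0.0902] circ 217.8 90.2 r 5.7
green 318 x 0.5835 mid [0.2051 0.0977] circ 203.3 100.2 r 30.2
blue 456 x 0.5848 mid [0.266  0.0891] circ 266.1 89.0 r 16.0
```

View pics/w10z.png

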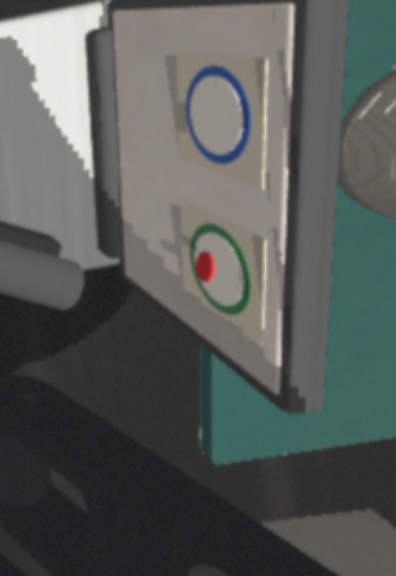

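```bash
sed -i 's/\.18)&(W\[...,1\]<\.31)/.197)\&(W[...,1]<.31)/; s/W\[...,2\]>.02)/W[...,2]>.07)/' h.py
python3 - <<'E'
from h import *
s=robot.sense();c=dict(np.load('pics/w10.npz'));spotring(c,s)
s3=dict(np.load('pics/scene1.npz'));spotring(s3)
E
```

```text
red 133 x 0.5788 mid [0.2175 0.0902] circ 217.8 90.2 r 5.7
green 303 x 0.5835 mid [0.2152 0.0902] circ 215.7 90.3 r 15.5
blue 456 x 0.5848 mid [0.266  0.0891] circ 266.1 89.0 r 16.0
green 18 x 0.5842 mid [0.2155 0.0895] circ 215.1 91.0 r 15.9
blue 20 x 0.5850 mid [0.2672 0.0898] circ 265.5 89.2 r 17.1
```

The spot is only about 2 mm left of the ring centre. I'll turn 0.9° more, release and back off.

```bash
python3 -m creep '[[[0,0,0.9],[0,0,0],0.0],[[0,0,0.9],[0,0,0],0.0],[[0,0,0.9],[0,0,0],0.0],[[0,0,0.9],[0,0,0],0.55],[[0,0,0.9],[0,0,0],0.55],[[0,0,0.9],[0,0,-15],0.55],[[0,0,0.9],[0,0,-50],0.55],[[0,0,0.9],[0,0,-70],0.55],[[0,0,0.9],[0,0,-70],0.55]]'
python3 - <<'E'
from h import *
s=robot.sense();c=cap('wrist','w11.png');spotring(c,s)
plan([.4325,.352,.190],Rdown(0),True)
plan([.4325,.352,.118],Rdown(0),True)
E
```

```text
t: 14.32
eef_pos: [0.4555, 0.2464, 0.1983]
tcp_rot: [[0.232, 0.973, 0.003], [0.973, -0.232, 0.001], [0.002, 0.002, -1.0]]
force: [-0.0, -0.7, 0.1]
gripper_width: 0.55
red 42 x 0.5784 mid [0.2158 0.0911] circ 215.8 91.1 r 5.3
green 79 x 0.5835 mid [0.2156 0.0914] circ 216.0 90.6 r 15.0
blue 127 x 0.5847 mid [0.266  0.0905] circ 265.8 89.5 r 15.2
turn [0.0, -0.1, 76.6] shift [97.6, -46.5, 25.7] t 14.38
turn [0.0, -0.1, 76.6] shift [97.6, -46.6, 97.7] t 14.38
```

View pics/w11.png

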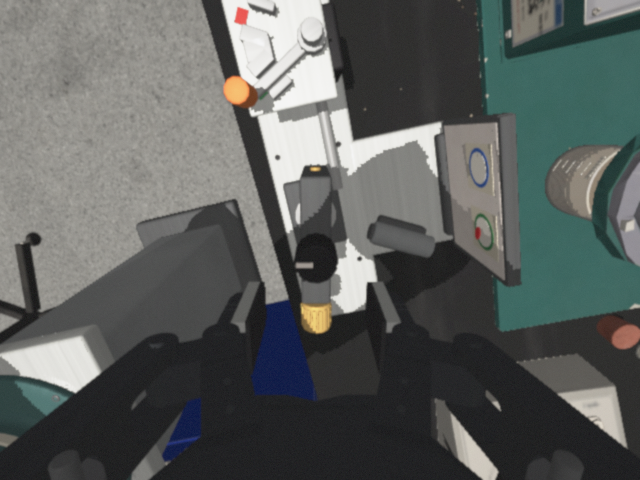

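By depth the spot matches the ring centre to under 1 mm. Back to the lever, handle at (238,92).

```bash
python3 -m creep '[[[0,0,10],[40,-20,0],0.45],[[0,0,76.6],[97.6,-46.5,15],0.45],[[0,0,76.6],[97.6,-46.5,15],0.45],[[0,0,76.6],[97.6,-46.5,15],0.45],[[0,0,76.6],[97.6,-46.5,15],0.45],[[0,0,76.6],[97.6,-46.5,15],0.45],[[0,0,76.6],[97.6,-46.5,15],0.45],[[0,0,76.6],[97.6,-46.5,15],0.45],[[0,0,76.6],[97.6,-46.5,15],0.45]]'
python3 - <<'E'
from h import *
s=robot.sense();c=cap('wrist','w12.png')
plan([.4325,.352,.118],Rdown(0),True)
E
```

```text
t: 15.5
eef_pos: [0.4321, 0.3517, 0.1801]
tcp_rot: [[1.0, 0.0, -0.001], [0.0, -1.0, -0.001], [-0.001, 0.001, -1.0]]
force: [-0.3, -0.0, -1.1]
gripper_width: 0.45
turn [0.0, 0.1, 0.1] shift [0.5, -0.4, 81.4] t 15.55
```

View pics/w12.png

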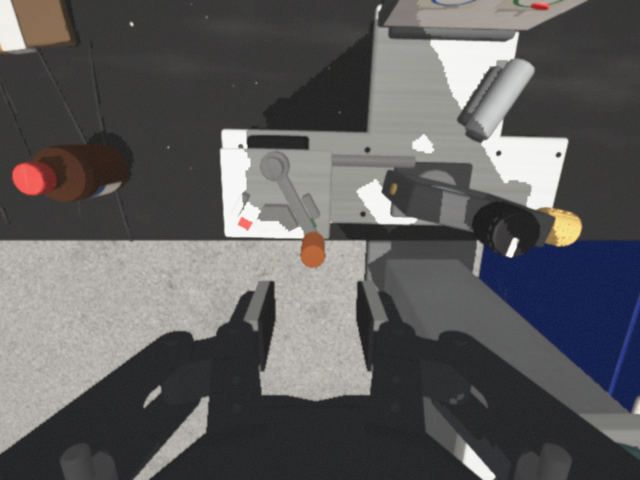

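The handle (313,250) is centred between the fingers and the yoke's left end is clear. I'll descend, grip and lift.

```bash
python3 -m creep '[[[0,0,0],[0.5,0,50],0.45],[[0,0,0],[0.5,0,81],0.45],[[0,0,0],[0.5,0,81],0.45],[[0,0,0],[0.5,0,81],0.0],[[0,0,0],[0.5,0,81],0.0],[[0,0,0],[0.5,0,81],0.0],[[0,0,0],[0.5,0,81],0.0],[[0,0,0],[0.5,0,71],0.0],[[0,0,0],[0.5,0,61],0.0],[[0,0,0],[0.5,0,61],0.0]]'
```

```text
t: 16.8
eef_pos: [0.4334, 0.3526, 0.1221]
tcp_rot: [[1.0, -0.0, 0.002], [-0.0, -1.0, 0.002], [0.002, -0.002, -1.0]]
force: [1.7, 7.2, -3.7]
gripper_width: 0.166
```

```bash
python3 -c "
from h import *
s=robot.sense();c=cap('wrist','w13.png');print(s['eef_pos'],s['force'],s['gripper_width'])"
```

```text
[0.43335222 0.35259794 0.1220652 ] [ 1.66787595  7.22314381 -3.72054049] 0.16642311852834218
```

View pics/w13.png

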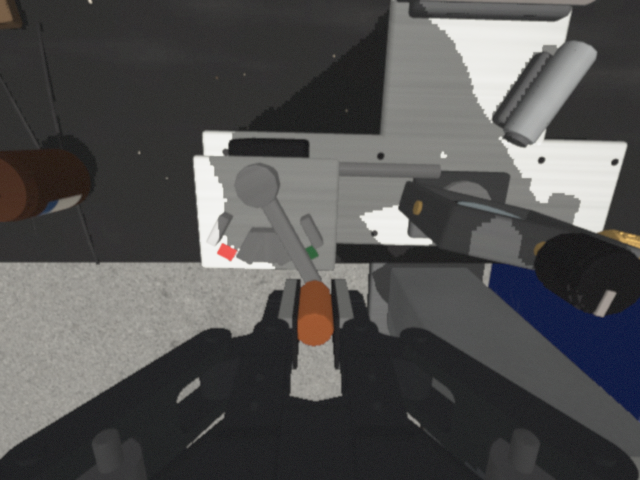

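Lifted about 20 mm and seated in the grip. Swinging back to the red notch.

```bash
python3 -m creep '[[[0,0,0],[-4,-11,0],0.0],[[0,0,0],[-6,-19,0],0.0],[[0,0,0],[-6.6,-28,0],0.0],[[0,0,0],[-6,-37,0],0.0],[[0,0,0],[-3.6,-45,0],0.0],[[0,0,0],[1,-55.5,0],0.0],[[0,0,0],[1,-55.5,0],0.0],[[0,0,0],[1,-55.5,0],0.0]]'
```

```text
t: 17.85
eef_pos: [0.4338, 0.4073, 0.1205]
tcp_rot: [[1.0, -0.0, 0.0], [-0.0, -1.0, 0.0], [0.0, -0.0, -1.0]]
force: [0.4, 0.3, -3.0]
gripper_width: 0.168
```

```bash
python3 -m creep '[[[0,0,0],[0,-0.5,8],0.0],[[0,0,0],[0,-0.5,16],0.0],[[0,0,0],[0,-0.5,20],0.0],[[0,0,0],[0,-0.5,20],0.0]]'; python3 -m creep '[[[0,0,0],[0,0,0],0.45],[[0,0,0],[0,0,0],0.45],[[0,0,0],[0,0,0],0.45],[[0,0,0],[0,0,-20],0.45],[[0,0,0],[0,0,-60],0.45],[[0,0,0],[-30,0,-120],0.45],[[0,0,0],[-30,0,-140],0.45],[[0,0,0],[-30,0,-140],0.45]]'
python3 - <<'E'
from h import *
s=robot.sense();c=cap('wrist','w14.png');spotring(c,s)
np.savez('pics/w14s.npz',p=s['eef_pos'],R=s['tcp_rot'])
c=cap('scene','s14.png');spotring(c); a=c['img'][230:370,245:385,::-1]; cv2.imwrite('pics/s14z.png',cv2.resize(a,None,fx=4.2,fy=4.2,interpolation=cv2.INTER_CUBIC))
E
```

```text
t: 18.35
eef_pos: [0.4342, 0.4085, 0.102]
tcp_rot: [[1.0, -0.0, 0.001], [-0.0, -1.0, 0.002], [0.001, -0.002, -1.0]]
force: [-5.6, -1.3, 13.6]
gripper_width: 0.167
t: 19.35
eef_pos: [0.4042, 0.4084, 0.2441]
tcp_rot: [[1.0, -0.0, 0.004], [-0.0, -1.0, 0.003], [0.004, -0.003, -1.0]]
force: [0.0, -0.2, -0.4]
gripper_width: 0.447
red 7 x 0.5793 mid [0.2134 0.0889] circ 213.1 88.9 r 8.6
green 14 x 0.5841 mid [0.2181 0.089 ] circ 215.7 88.6 r 17.2
blue 22 x 0.5849 mid [0.2693 0.0891] circ 269.3 88.0 r 16.5
```

View pics/s14z.png

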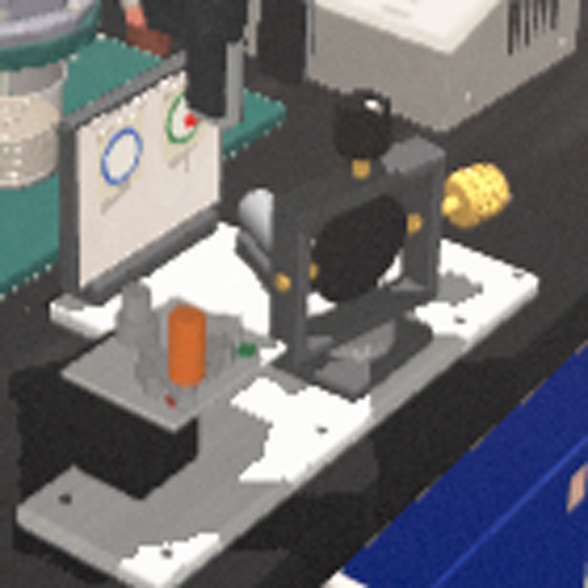

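View pics/w14.png

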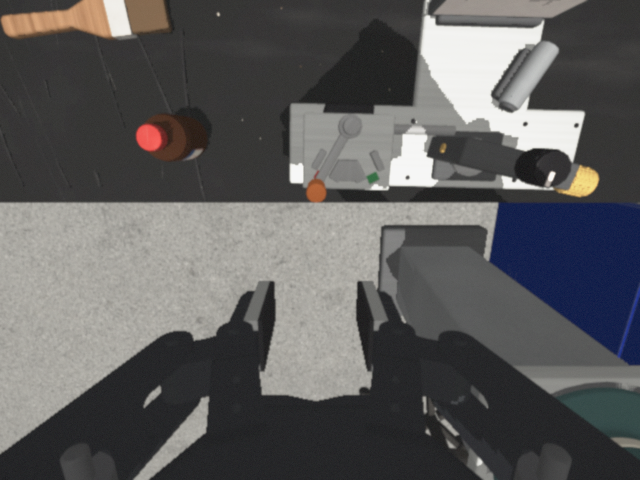

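The lever is back in the red notch, handle at (187,345). I'll take one closer look at the spot and lever with the wrist camera, clear of everything.

```bash
python3 -m creep '[[[0,0,-10],[20,50,-10],0.45],[[0,0,-77],[50,162,10],0.45],[[0,0,-77],[50,162,40],0.45],[[0,0,-77],[50,162,40],0.45],[[0,0,-77],[50,162,40],0.45],[[0,0,-77],[50,162,40],0.45],[[0,0,-77],[50,162,40],0.45],[[0,0,-77],[50,162,40],0.45],[[0,0,-77],[50,162,40],0.45]]'
python3 - <<'E'
from h import *
s=robot.sense();c=cap('wrist','w15.png');spotring(c,s)
a=c['img'][0:360,200:640,::-1]; cv2.imwrite('pics/w15z.png',cv2.resize(a,None,fx=1.6,fy=1.6))
c=dict(np.load('pics/s14.npz')); hsv=cv2.cvtColor(c['img'],cv2.COLOR_RGB2HSV)
m=(hsv[...,0]>4)&(hsv[...,0]<19)&(hsv[...,1]>110)&(hsv[...,2]>60); m[:300]=0;m[325:]=0;m[:,:284]=0;m[:,296:]=0
P=np.array([world(c,u,v) for v,u in zip(*np.nonzero(m))]);print(len(P),np.percentile(P,[1,99],axis=0).round(4))
c=cap('top','t15.png')
o=np.load('pics/top1.npz')
for n,u,v,zl in [('vial',408,273,.045),('tin',442,270,.025),('bottle',178,267,.03)]:
    for k in (o,c):
        P=np.array([world(k,a,b) for a in range(u-18,u+19) for b in range(v-18,v+19)]);P=P[(P[:,2]>zl)&(P[:,2]<.12)];print(n,P.mean(0).round(4),len(P))
E
```

```text
t: 20.58
eef_pos: [0.4536, 0.2456, 0.1993]
tcp_rot: [[0.226, 0.974, -0.002], [0.974, -0.226, -0.001], [-0.001, -0.001, -1.0]]
force: [0.5, -0.7, 1.6]
gripper_width: 0.447
red 43 x 0.5784 mid [0.2153 0.0907] circ 215.2 90.5 r 5.3
green 82 x 0.5835 mid [0.2156 0.0927] circ 215.8 91.7 r 14.6
blue 127 x 0.5847 mid [0.266  0.0905] circ 266.1 89.5 r 15.1
158 [[0.425  0.4031 0.0994]
 [0.4385 0.4171 0.1327]]
vial [ 0.4429 -0.065   0.0577] 73
vial [ 0.4429 -0.0651  0.0584] 71
tin [ 0.4505 -0.1612  0.0331] 368
tin [ 0.4507 -0.1612  0.0329] 367
bottle [0.4713 0.5466 0.0673] 263
bottle [0.4712 0.5463 0.067 ] 270
```

View pics/w15z.png

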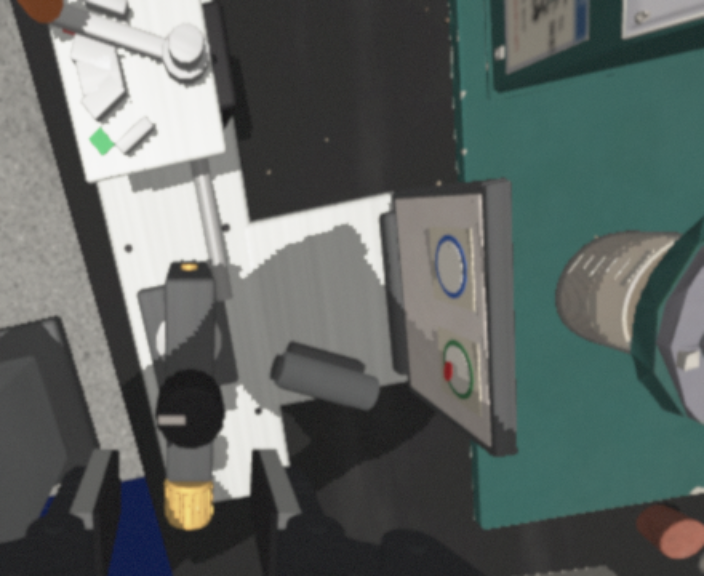

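```bash
python3 -c "
from h import *
print(robot.hand_in())"
```

```text
the job is handed in; nothing more can be done
None
```

The mount is released, aimed and locked again. The last checks showed the red spot inside the green ring, and I handed the job in at about 20.6 s of the 72 s allowed.

- **Release:** I lifted the lever about 20 mm, swung it over the gate and let it down in the green notch.
- **Aiming:** I turned the brass knob about 13° first, for height. Then I turned the black knob about 13.4° clockwise, for the side.
- **Relock:** I lifted the lever back over the gate the same way and pressed it down into the red notch.

What the last checks showed:

| Check | Result |
|---|---|
| Spot (wrist camera) | y 0.215, z 0.0905 m; ring centre about y 0.216, z 0.091–0.092 m |
| Lever | handle in the same place as at the start; its top at 0.133 m against 0.132 m, so seated |
| Vial, tin and bottle | unmoved to under 1 mm |
| Gripper | open, about 40 mm above the nearest part, touching nothing |

- **Where the checks disagreed:** The coarser scene camera put the spot about 3–5 mm further right, but still inside the ring. In the last oblique wrist picture the spot looks as if it overlaps the ring's edge. The depth reading puts it about 5 mm in front of the screen, so I took that as parallax.

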